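Stand the toppled oil bottle back in its cruet stand

ROBOT

A 6-joint arm with a two-finger parallel gripper is mounted at the origin on the work surface. World frame = base frame: x ahead of the robot, y to its left, z up, the work surface at z = 0. Lengths are in mm, angles in rad, forces in N, time in s.
With the tool pointing down it reaches from about 350 to 875 mm from the base axis. Payload 15.5 kg.
Tool frame: the origin (TCP) lies between the finger pads; the fingertips stand 17 mm ahead of it and the grasp point (between the pads) lies 2 mm behind it; z points along the fingers, y is the line along which they close (so a half turn about z gives the same grasp; the last joint's range is limited). The gripper opens to 85 mm and grips with 20 to 120 N. Pads are 22 mm wide; open, the fingers measure 114 mm over their backs; the gripper's body (76 mm by 85 mm) begins 54 mm behind the grasp point. The pads swing forward as they close: fully open they stand 13 mm farther back than shut.
Start: joints at [-1.415, 0.494, 1.345, -0, 1.302, -0.096], TCP at [155.718, -605.292, 215.477] pointing down, gripper open.
Joint ranges: [-2.91, 2.91], [-0.82, 2.16], [0.22, 2.67], [-1.22, 4.37], [0.12, 2.79], [-3.08, 3.08]. Speed limits (rad/s): [1.89, 1.89, 2.57, 3.01, 3.01, 3.01].

INTERFACE

Orientations are given as a unit quaternion [x, y, z, w].
In Python, from station import telemetry, vision, ticket gives the robot as it stands.
- The arm moves only by the tool carry_out, never from a script. Its arguments are lists of equal length, an entry for each row: "travel": the shift along the tool's x, y, z in m, a list of three; "dr": the turn, a rotation vector about the tool's x, y, z in rad, a list of three. In form: {"travel": [[dx, dy, dz], ...], "dr": [[rx, ry, rz], ...]}. A call has 1 to 20 rows; each row is the pose to reach, as a shift and turn from the pose commanded when the call began, along the tool's axes at that moment; what a row does not reach only later rows make up. A row lasts 1/12 s, in which the tool goes at most 41.7 mm and 7.16 degrees, less where a joint would pass 70% of its speed; a pose out of reach is approached as far as the arm can. A call with a gripper value outside its range is refused whole. "jaw" is the opening, from -1 (shut) to 1 (fully open), set as the call begins (left out, the last holds). The fingers move at their own pace and stop on an object; "force" is the grip in N (left out, the last holds). Time passes only in rows, so rows that repeat a pose let the fingers close. It gives the time, the measured TCP pose, the force, the opening and the grip force at its end, in the units of the state.
- telemetry.read_state(): the state, without advancing time (a new reading comes with each control period).
- vision.grab_frame(name): name is "scene" or "top" or "wrist"; returns the picture (480x640x3 uint8, red, green, blue); there is no depth.
- vision.get_calibration(name): a dict with "fx", "fy", "cx", "cy" (pixels), "k1" (the pictures are not rectified: a ray, as slopes to the right and down, at radius r is drawn at 1 + k1 r^2 times it, then the intrinsics apply), "position" and "orientation" of the camera in the world. Camera axes: x right, y down, z forward; pixel columns grow to the right and rows downward; lengths in mm; the calibration is good to about 2 mm. A picture is of the moment at which its call begins: read the wrist's pose just before it. get_calibration takes no time and is no camera call; for the wrist camera it gives the pose at the moment of the call.
- ticket.job_done(): hands the job in; it is judged then, once.
The state is a dict: "clock": time; "joint_pos": joint angles; "joint_vel": joint speeds; "joint_efforts": joint torques, N m; "ee_pos": TCP position; "ee_rot": TCP orientation; "force": force on the tool from outside, world axes, zero at the start; "ft_torque": the same for the moment, N m; "width": opening from 0.0 (shut) to 1.0 (fully open); "finger_force": force on a finger pad.
Only numpy, scipy, OpenCV 4.12 (cv2) and the standard library are available. Lean on these libraries where they do the work, as an engineer would, in place of code of your own. Each camera call takes 0.05 s, during which the arm holds its last target. There are 200 camera calls.

TASK

The green oil bottle has toppled over on the table. Stand it upright, set it down gently in the empty bay of the clear acrylic cruet stand, beside the amber vinegar bottle, and let go; leave the vinegar bottle, jug, bowl and jar where they are.

Things in the scene. Friction and masses are not known exactly. Their poses are not given: they have to be found in the camera images.
- oil_bottle: Green square glass bottle, 0.4 kg: body 56 x 56 x 104 mm tall, conical shoulder to 120 mm, neck (radius 11) to 136 mm, cork stopper (radius 13) to 154 mm. Starts lying on a flat side, neck roughly away from the robot. Origin: centre of its square foot (28 mm above the table while lying). x: from foot to stopper; z: out of the side that is up at the start.
- cruet_stand: Fixed clear acrylic stand, 118 (x) by 234 (y) mm, rim top 18 mm above the table. A middle divider parallel to x makes two bays side by side along y, each 106 x 108 mm inside, with a cork floor 11 mm above the table; rim and divider 6 mm thick, 7 mm above the cork. Origin: centre of its underside. A bottle fits a bay at any yaw with over 10 mm to spare.
- empty_bay (a point): Centre of the cork floor of the empty bay: 57 mm along +y of the stand's centre, 11 mm above the table; axes as the stand's, z up.
- vinegar_bottle: Amber square glass bottle, 0.4 kg: body 56 x 56 x 104 mm tall, conical shoulder to 120 mm, neck (radius 11) to 136 mm, cork stopper (radius 13) to 154 mm. Stands upright in the other bay, 114 mm from the centre of the empty bay. Origin: centre of its foot, z up to the stopper. Loose, stays there.
- jug: White ceramic jug, 104 mm across, 145 mm tall, loose, with a handle reaching 89 mm from its axis along its +x. Origin: centre of its underside, z up. Stays where it is.
- bowl: Copper-coloured bowl, 190 mm across the rim, 65 mm high, loose. Origin: centre of its underside. Stays where it is.
- jar: Clear glass storage jar with a steel screw lid, 100 mm across, 140 mm tall, loose. Origin: centre of its underside. Stays where it is.
Things that resemble listed ones, but are neither listed nor needed, are in the scene too. Of the things like the oil_bottle, leave any that is blue, purple or yellow; of the rest the larger one is meant.

How it is judged (in metres and radians):
At the end, for the whole second after the job is handed in: The oil bottle stands at rest, stopper up, within 0.1 rad of upright, its foot within 5 mm of the cork and within 30 mm of the empty bay's centre along each stand axis; vinegar bottle, jug, bowl and jar are upright (0.1 rad) and within 30 mm of their starts. All is let go (angle between oil_bottle's own x axis and vertical below 0.1 rad and x of oil_bottle in the frame of empty_bay between -0.03 and 0.03 m and y of oil_bottle in the frame of empty_bay between -0.03 and 0.03 m and z of oil_bottle in the frame of empty_bay below 0.005 m and linear speed of oil_bottle below 0.02 m/s and angular speed of oil_bottle below 0.1 rad/s and distance of each of vinegar_bottle, jug, bowl, jar from where it was at the start of the episode below 0.03 m and angle between each of vinegar_bottle, jug, bowl, jar's own z axis and vertical below 0.1 rad); the robot touches nothing.
It fails at once if the oil bottle hits the cruet stand harder than 60 N (slammed down) (contact force between oil_bottle and cruet_stand above 60 N).
It fails at once if the oil bottle is dropped: it falls free of the fingers faster than 0.5 m/s (a drop of over about 13 mm) (contact force between the fingers and oil_bottle below 0.05 N and linear speed of oil_bottle above 0.5 m/s).
It fails at once if the vinegar bottle, jug, bowl or jar is knocked over or pushed more than 50 mm away (angle between any of vinegar_bottle, jug, bowl, jar's own z axis and vertical above 0.6 rad or distance of any of vinegar_bottle, jug, bowl, jar from where it was at the start of the episode above 0.05 m).
It also fails if it takes over 42 s, if anything falls off the work surface, if the arm or the gripper's body presses on something with over 40 N, if the wrist force passes 120 N, or if a joint passes its speed limit or range.

## Working session

There is one attempt and no reset: what is moved stays moved. The work goes in short steps, Python scripts to look and compute and a tool call to move; the robot and the scene stay as the last step left them, time stands still between calls to the robot, and variables do not carry over. Pictures are saved under pics/ and viewed, at most 10 in all, crops included, and the job is handed in when it is done.

Besides the shell and the picture viewer there is one more tool, called after ">>>" by a JSON object that holds its "op" and its "data". carry_out: Moves the arm, as the interface text tells. Its arguments: {"type":"object","properties":{"travel":{"type":"array"},"dr":{"type":"array"},"jaw":{"type":"number"},"force":{"type":"number"}},"required":["travel","dr"]}

```bash
mkdir -p pics; ls
python3 - <<'E'
from station import telemetry, vision
import cv2
for n in ("scene","top"):
    im=vision.grab_frame(n); cv2.imwrite(f"pics/{n}0.png",im[:,:,::-1])
    print(n,vision.get_calibration(n))
print(vision.get_calibration("wrist"))
print(telemetry.read_state())
E
```

```text
pics
scene {'fx': 556.8034245520432, 'fy': 556.8034245520432, 'cx': 325.93782967560327, 'cy': 243.27893747443147, 'k1': -0.16939952738566144, 'position': array([1471.4401909 ,  375.72312892, 1146.96435568]), 'orientation': array([ 0.54100422,  0.7532237 , -0.3093389 , -0.21042322])}
top {'fx': 514.9350096809676, 'fy': 514.9350096809676, 'cx': 319.2079936783722, 'cy': 237.21693993179315, 'k1': -0.04601971856018054, 'position': array([ 392.95195239,   19.55193434, 1232.29043906]), 'orientation': array([ 0.71619832, -0.6963388 ,  0.03158222, -0.03427543])}
{'fx': 344.7404373307038, 'fy': 344.7404373307038, 'cx': 326.3205353331429, 'cy': 241.01874726364554, 'k1': -0.06541348378726301, 'position': array([ 227.14473395, -587.53600195,  372.77263976]), 'orientation': array([ 0.78233688, -0.60552534, -0.08939293,  0.1153125 ])}
{'clock': 0.1, 'joint_pos': array([-1.41453024e+00,  4.94069523e-01,  1.34603194e+00, -3.96430715e-05,
        1.30250848e+00, -9.55056116e-02]), 'joint_vel': array([ 2.21798186e-03,  5.84189772e-04, -2.28650885e-03,  6.30250989e-04,
       -2.65799579e-04, -7.32393875e-05]), 'joint_efforts': array([ 4.01173515e-03, -8.83585453e+01, -3.84560573e+01,  3.93072003e-05,
        5.11218124e-03, -6.77152542e-06]), 'ee_pos': array([ 155.63632353, -604.97863541,  215.00454561]), 'ee_rot': array([ 9.92086046e-01,  1.25558828e-01, -3.45513143e-05, -5.07829327e-04]), 'force': array([-0.5112453 , -0.63288262,  0.17263457]), 'ft_torque': array([-0.00459971, -0.0019915 ,  0.01626444]), 'finger_force': 0.0, 'width': 0.9963180909935205}
```

View pics/top0.png

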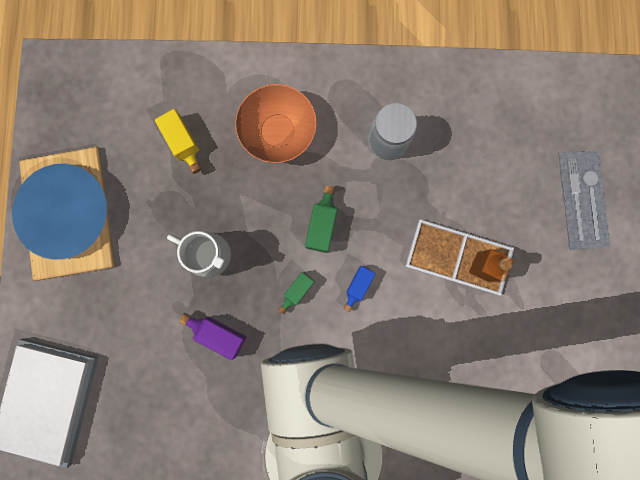

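View pics/scene0.png

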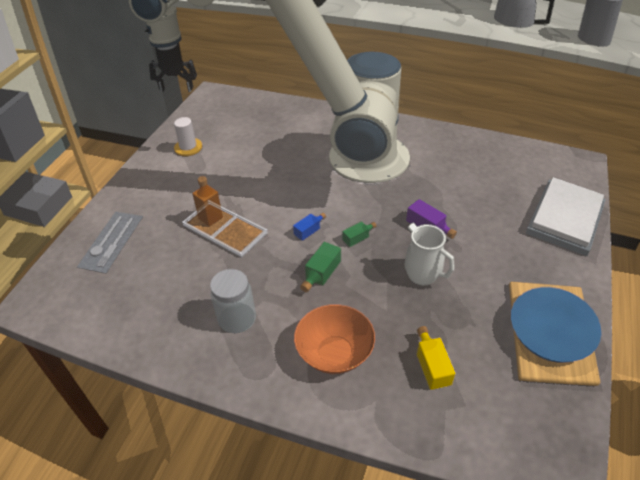

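The top image shows these possible oil bottles:
- large green at (322,220)
- small green at (297,291)
- blue at (360,287)
- purple at (215,337)
- yellow at (180,138)

The large green one fits the description. The empty bay is at about (436,250), and the amber bottle is in the right-hand bay at (490,265). In the scene view the large green bottle is at (323,264), with its cork at (309,285).

```bash
cat > h.py <<'E'
import numpy as np, cv2
from scipy.spatial.transform import Rotation as R
from station import vision, telemetry
def ray(c,uv):
    K=np.array([[c['fx'],0,c['cx']],[0,c['fy'],c['cy']],[0,0,1]])
    p=cv2.undistortPoints(np.array([[uv]],float),K,np.array([c['k1'],0,0,0.]))[0,0]
    d=R.from_quat(c['orientation']).apply([p[0],p[1],1]); return np.array(c['position']),d/np.linalg.norm(d)
def plane(c,uv,z):
    o,d=ray(c,uv); return o+d*(z-o[2])/d[2]
def tri(c1,u1,c2,u2):
    o1,d1=ray(c1,u1);o2,d2=ray(c2,u2)
    s=np.linalg.lstsq(np.c_[d1,-d2],o2-o1,rcond=None)[0]
    a,b=o1+s[0]*d1,o2+s[1]*d2; return (a+b)/2,np.linalg.norm(a-b)
def mask(im,lo,hi):
    return cv2.inRange(cv2.cvtColor(im,cv2.COLOR_RGB2HSV),lo,hi)
def blobs(m,amin=30):
    n,l,s,c=cv2.connectedComponentsWithStats(m)
    return sorted([(s[i,4],c[i].round(1),(l==i).astype(np.uint8)) for i in range(1,n) if s[i,4]>=amin],key=lambda t:-t[0])
E
python3 - <<'E'
from h import *
np.set_printoptions(precision=1,suppress=True)
C={n:vision.get_calibration(n) for n in("scene","top")}
for n in C:
    im=cv2.imread(f"pics/{n}0.png")[:,:,::-1].copy()
    print(n)
    for nm,lo,hi in(("green",(50,80,30),(85,255,255)),("cork/orange",(5,110,60),(20,255,255))):
        for a,c,m in blobs(mask(im,lo,hi),25)[:12]:
            if c[1]>330 and n=="scene" and a>3000: continue
            print(nm,a,c)
            if nm=="green":
                q=cv2.approxPolyDP(cv2.findContours(m,0,1)[0][0],3,True)[:,0]
                print(q.tolist(), [plane(C[n],p,50)[:2].round(0).tolist() for p in q.astype(float)])
                print(cv2.minAreaRect(cv2.findContours(m,0,1)[0][0]))
t=cv2.imread("pics/top0.png"); s=cv2.imread("pics/scene0.png")
a=cv2.resize(t[170:310,260:530],(780,404),interpolation=2)
b=cv2.resize(s[170:300,170:360],(780,534),interpolation=2)
cv2.imwrite("pics/c1.png",a); cv2.imwrite("pics/c2.png",b)
E
```

```text
scene
green 926 [322.7 262.8]
[[338, 247], [322, 244], [306, 264], [310, 268], [307, 280], [324, 282], [339, 261]] [[482.0, 48.0], [485.0, 3.0], [567.0, -13.0], [577.0, 2.0], [618.0, 9.0], [611.0, 53.0], [530.0, 67.0]]
((322.072265625, 263.21966552734375), (25.321117401123047, 44.99740219116211), 36.25383758544922)
green 363 [357.1 232.5]
[[371, 225], [360, 222], [345, 230], [350, 245], [367, 236]] [[371.0, 110.0], [369.0, 77.0], [413.0, 47.0], [464.0, 77.0], [417.0, 112.0]]
((358.70184326171875, 231.6605682373047), (16.051666259765625, 27.971891403198242), 61.69924545288086)
cork/orange 21928 [531.1 104.9]
cork/orange 8340 [242.4  51.8]
cork/orange 7418 [ 57.8 163. ]
cork/orange 2031 [555.7 369. ]
cork/orange 1125 [208.  208.6]
cork/orange 748 [238.3 234. ]
cork/orange 426 [536.7 288.7]
cork/orange 218 [188.3 149. ]
cork/orange 215 [344.   35.6]
top
green 1197 [321.3 224.5]
[[325, 193], [314, 204], [305, 245], [327, 251], [336, 208], [331, 203], [331, 194]] [[607.0, 15.0], [580.0, 40.0], [484.0, 58.0], [472.0, 7.0], [572.0, -11.0], [584.0, 1.0], [605.0, 1.0]]
((321.9950866699219, 221.35609436035156), (23.746633529663086, 57.5506591796875), 12.094757080078125)
green 552 [297.1 290.2]
[[303, 273], [284, 294], [285, 308], [296, 304], [312, 284]] [[420.0, 60.0], [371.0, 102.0], [339.0, 99.0], [349.0, 74.0], [395.0, 39.0]]
((295.703857421875, 291.8807678222656), (16.050161361694336, 39.116783142089844), 37.87498474121094)
cork/orange 30944 [311.5  29.8]
cork/orange 5015 [275.3 123.1]
cork/orange 1957 [483.7 264.2]
cork/orange 1925 [ 76.5 259.7]
cork/orange 1854 [436.3 249.8]
cork/orange 1300 [ 66.3 162.1]
cork/orange 89 [195.1 167.2]
cork/orange 69 [328.8 189.4]
cork/orange 68 [183.9 318.7]
cork/orange 32 [347.2 307.4]
cork/orange 30 [281.7 309.6]
```

View pics/c1.png

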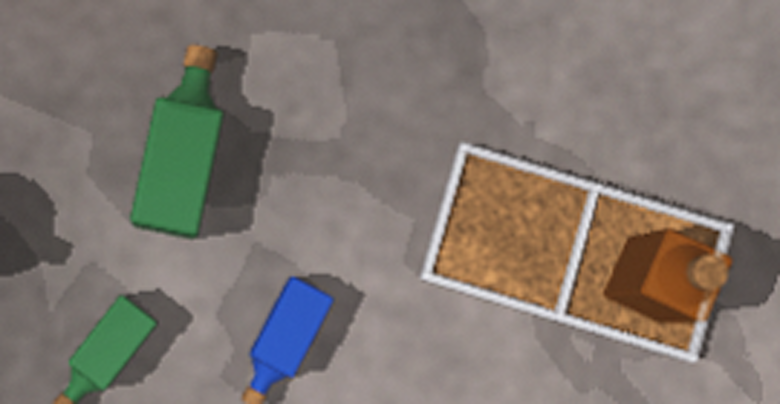

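View pics/c2.png

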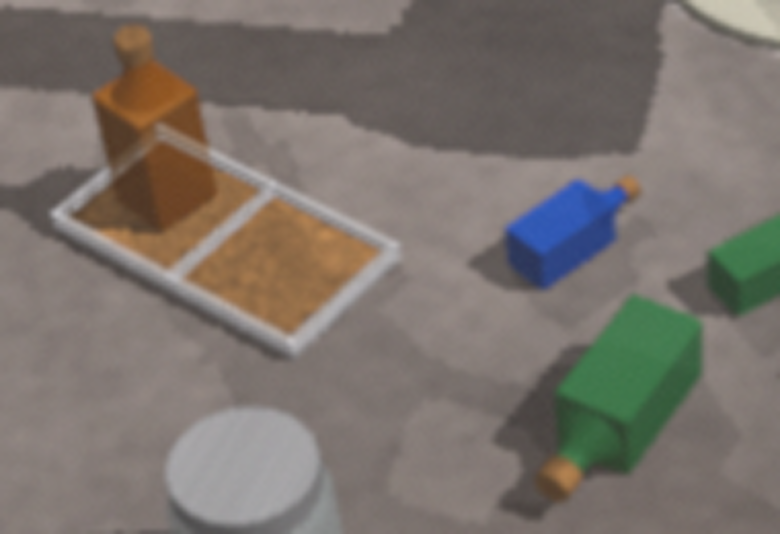

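The crops confirm the choice: the large green bottle is at about (178,165) in the top crop, with a small green and a blue one nearby. The left (+y) bay is empty, and its corners and the bottle's top-face corners are sharp in both views. Next I triangulate them.

Run:
```python
from h import *
np.set_printoptions(precision=1,suppress=True)
T,S=[vision.get_calibration(n) for n in("top","scene")]
t=lambda p:((p[0]+.5)/(780/270)-.5+260,(p[1]+.5)/(404/140)-.5+170)
s=lambda p:((p[0]+.5)/(780/190)-.5+170,(p[1]+.5)/(534/130)-.5+170)
P={}
for n,a,b in [("foot+y",(134,220),(702,321)),("foot-y",(199,236),(635,296)),("sh+y",(158,97),(628,437)),("sh-y",(221,111),(560,392)),("cork",(200,56),(560,475)),
 ("st+x+y",(462,147),(292,343)),("st-x+y",(427,277),(398,248)),("st-x-y",(697,357),(162,127)),("st+x-y",(732,227),(54,213)),("vin cork",(709,270),(133,42))]:
    p,e=tri(T,t(a),S,s(b)); P[n]=p; print(n,p,"gap %.1f"%e, "top@56",plane(T,t(a),56)[:2],"top@18",plane(T,t(a),18)[:2])
st=[plane(T,t(q),18) for q in[(462,147),(427,277),(697,357),(732,227)]]
c=np.mean(st,0); print("stand c",c,"len",[np.linalg.norm(st[i]-st[(i+1)%4]) for i in range(4)])
xd=(st[0]-st[1]+st[3]-st[2]); xd/=np.linalg.norm(xd); yd=np.array([-xd[1],xd[0],0])
print("stand yaw",np.arctan2(xd[1],xd[0]),"bay",c+57*yd, "tri bay", np.mean([P[k] for k in P if k[:2]=="st"],0)+57*yd)
b=[plane(T,t(q),56) for q in[(134,220),(199,236),(158,97),(221,111)]]
f=(b[0]+b[1])/2;sh=(b[2]+b[3])/2;d=sh-f
print("foot",f,"sh",sh,"len",np.linalg.norm(d),"w",np.linalg.norm(b[0]-b[1]),"yaw",np.arctan2(d[1],d[0]), "cork yaw",np.arctan2(*(plane(T,t((200,56)),35)-f)[1::-1]))
```

```text
foot+y [482.3  55.7  49.9] gap 0.8 top@56 [482.   55.1] top@18 [484.8  56.3]
foot-y [471.    4.1  46.1] gap 2.0 top@56 [470.7   3.3] top@18 [473.2   2.8]
sh+y [583.8  39.4  39. ] gap 0.2 top@56 [581.1  39. ] top@18 [587.2  39.6]
sh-y [571.7 -11.3  51.5] gap 1.0 top@56 [571.2 -11.6] top@18 [577.  -12.6]
cork [620.2   6.2  30.2] gap 0.3 top@56 [615.3   6.3] top@18 [622.5   5.9]
st+x+y [ 553.9 -214.    11.4] gap 1.9 top@56 [ 547.7 -204.6] top@18 [ 552.7 -211.8]
st-x+y [ 444.8 -184.5    9.2] gap 2.6 top@56 [ 443.2 -177.9] top@18 [ 444.8 -184.2]
st-x-y [ 384.7 -405.5   14.2] gap 4.0 top@56 [ 385.6 -392.9] top@18 [ 385.4 -406.2]
st+x-y [ 492.9 -436.9   13.7] gap 0.7 top@56 [ 489.6 -421.4] top@18 [ 492.7 -435.6]
vin cork [ 449.3 -365.9  157.6] gap 0.5 top@56 [ 454.8 -402.7] top@18 [ 456.8 -416.3]
stand c [ 468.9 -309.5   18. ] len [np.float64(111.3328894380892), np.float64(229.76539693558047), np.float64(111.25382002534758), np.float64(231.6933706507784)]
stand yaw -0.2586849593640295 bay [ 483.5 -254.4   18. ] tri bay [ 483.7 -255.1   12.1]
foot [476.3  29.2  56. ] sh [576.2  13.7  56. ] len 101.06727463888566 w 53.07288563209508 yaw -0.15425678536864712 cork yaw -0.16043284333574398
```

>>> {"op": "carry_out", "data": {"travel": [[0, 0, -0.03], [0, 0, -0.06], [0, 0, -0.08], [0, 0, -0.08]], "dr": [[0, 0.1, 0], [0, 0.2, 0], [0, 0.25, 0], [0, 0.25, 0]]}}

```text
clock: 0.43
ee_pos: [154.1, -607.2, 299.1]
ee_rot: [0.984, 0.124, 0.125, -0.013]
force: [-0.3, -0.2, 0.5]
width: 1.001
finger_force: 0.0
```

```bash
cat >> h.py <<'E'
import json
def log():
    s=telemetry.read_state(); q,p,r=[np.array(s[k]) for k in("joint_pos","ee_pos","ee_rot")]
    open("log.jsonl","a").write(json.dumps([q.tolist(),p.tolist(),r.tolist()])+"\n")
    print("t %.2f"%s['clock'],"q",q.round(3),"p",p.round(1),"F",np.round(s['force'],1),"w %.3f ff %.1f"%(s['width'],s['finger_force']))
    M=R.from_quat(r).as_matrix(); print("axes x",M[:,0].round(3),"y",M[:,1].round(3),"z",M[:,2].round(3)); return s
E
python3 -c "
from h import *
log()"
```

```text
t 0.43 q [-1.556  0.446  1.225  0.247  1.527 -0.253] p [ 154.1 -607.2  299.1] F [-0.3 -0.2  0.5] w 1.001 ff 0.0
axes x [0.938 0.24  0.25 ] y [ 0.247 -0.969  0.005] z [ 0.243  0.057 -0.968]
```

```bash
cat >> h.py <<'E'
def tool(yaw,tilt):
    """tool pointing down, x at yaw; tilt>0 swings the tool z toward x (outward)"""
    return R.from_euler('z',yaw)*R.from_euler('x',np.pi)*R.from_euler('y',tilt)
def rel(p,r):
    s=telemetry.read_state(); r0=R.from_quat(s['ee_rot'])
    print("travel m",(r0.inv().apply(np.array(p)-s['ee_pos'])/1000).round(4),"dr",(r0.inv()*r).as_rotvec().round(4))
G=np.array([536.,19.5,29.]); BY=-0.157; TI=np.radians(-25)
E
python3 - <<'E'
from h import *
r=tool(BY,TI); z=r.apply([0,0,1]); print("z",z)
rel(G+2*z-110*z+[0,0,40],r)
E
```

```text
z [-0.41742039  0.06607882 -0.90630779]
travel m [ 0.5164 -0.4957  0.2671] dr [ 0.0432 -0.68    0.4122]
```

>>> {"op": "carry_out", "data": {"travel": [[0.5164, -0.4957, 0.22], [0.5164, -0.4957, 0.22], [0.5164, -0.4957, 0.22], [0.5164, -0.4957, 0.22], [0.5164, -0.4957, 0.22], [0.5164, -0.4957, 0.22], [0.5164, -0.4957, 0.22], [0.5164, -0.4957, 0.22], [0.5164, -0.4957, 0.22], [0.5164, -0.4957, 0.22]], "dr": [[0.0432, -0.68, 0.4122], [0.0432, -0.68, 0.4122], [0.0432, -0.68, 0.4122], [0.0432, -0.68, 0.4122], [0.0432, -0.68, 0.4122], [0.0432, -0.68, 0.4122], [0.0432, -0.68, 0.4122], [0.0432, -0.68, 0.4122], [0.0432, -0.68, 0.4122], [0.0432, -0.68, 0.4122]]}}

```text
clock: 1.27
ee_pos: [379.4, -270.6, 248.2]
ee_rot: [0.973, -0.074, -0.218, -0.019]
force: [1.2, -0.2, -0.5]
width: 0.995
finger_force: 0.0
```

```bash
python3 -c "
from h import *
log()"
```

```text
t 1.27 q [-0.608  0.465  1.4   -0.187  1.678  1.133] p [ 379.4 -270.6  248.2] F [ 1.2 -0.2 -0.5] w 0.995 ff 0.0
axes x [ 0.893 -0.137 -0.428] y [-0.153 -0.988 -0.004] z [-0.422  0.068 -0.904]
```

>>> {"op": "carry_out", "data": {"travel": [[0.5164, -0.4957, 0.267], [0.5164, -0.4957, 0.267], [0.5164, -0.4957, 0.267], [0.5164, -0.4957, 0.267], [0.5164, -0.4957, 0.267], [0.5164, -0.4957, 0.267], [0.5164, -0.4957, 0.267], [0.5164, -0.4957, 0.267], [0.5164, -0.4957, 0.267], [0.5164, -0.4957, 0.267]], "dr": [[0, 0, 0], [0, 0, 0], [0, 0, 0], [0, 0, 0], [0, 0, 0], [0, 0, 0], [0, 0, 0], [0, 0, 0], [0, 0, 0], [0, 0, 0]], "jaw": 5}}

```text
out of range
```

Run:
```python
from h import *
r=tool(BY,TI); z=r.apply([0,0,1])
rel(G+2*z-110*z+[0,0,40],r)
```

```text
travel m [ 0.1764 -0.3101  0.0077] dr [-0.0016  0.0058  0.0048]
```

>>> {"op": "carry_out", "data": {"travel": [[0.1764, -0.31, 0.008], [0.1764, -0.31, 0.008], [0.1764, -0.31, 0.008], [0.1764, -0.31, 0.008], [0.1764, -0.31, 0.008], [0.1764, -0.31, 0.008], [0.1764, -0.31, 0.008], [0.1764, -0.31, 0.008], [0.1764, -0.31, 0.008], [0.1764, -0.31, 0.008], [0.1764, -0.31, 0.008]], "dr": [[0, 0.006, 0.005], [0, 0.006, 0.005], [0, 0.006, 0.005], [0, 0.006, 0.005], [0, 0.006, 0.005], [0, 0.006, 0.005], [0, 0.006, 0.005], [0, 0.006, 0.005], [0, 0.006, 0.005], [0, 0.006, 0.005], [0, 0.006, 0.005]]}}

```text
clock: 2.18
ee_pos: [580.4, 10.9, 166.7]
ee_rot: [0.973, -0.076, -0.216, -0.017]
force: [-0.5, -0.7, 0.9]
width: 0.997
finger_force: 0.0
```

Run:
```python
from h import *
log()
c=vision.get_calibration("wrist"); im=vision.grab_frame("wrist")
cv2.imwrite("pics/w1.png",im[:,:,::-1]); np.save("w1c.npy",c,allow_pickle=True)
```

```text
t 2.18 q [-0.099  0.712  1.15   0.025  1.715  1.626] p [580.4  10.9 166.7] F [-0.5 -0.7  0.9] w 0.997 ff 0.0
axes x [ 0.895 -0.141 -0.422] y [-0.156 -0.988 -0.001] z [-0.417  0.067 -0.906]
```

View pics/w1.png

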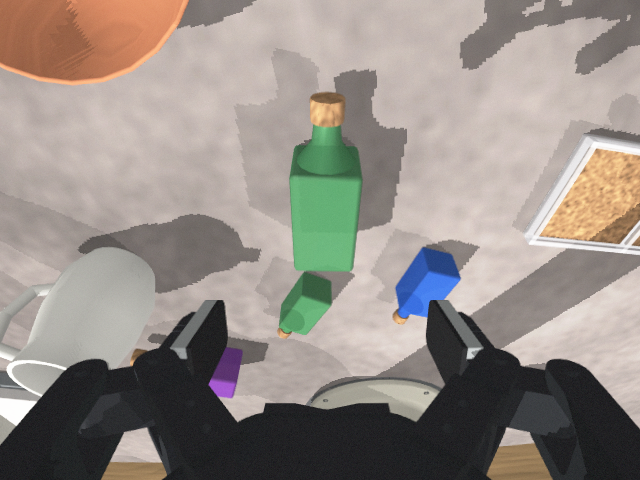

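The wrist view shows the large green bottle with its foot edge at (294,269)–(353,271), shoulder corners at about (291,150) and (361,150), and cork at (327,108). It lies between the finger directions. I triangulate against the top view and fit the arm's kinematics to plan the turn.

```bash
cat > kin.py <<'E'
from h import *
from scipy.optimize import least_squares
def fk(q,P):
    h,a1,o1,L2,a3,L3,d,e=P
    A=R.from_euler('z',q[0]); F=A*R.from_euler('y',q[1]+q[2]); W=F*R.from_euler('z',q[3])*R.from_euler('y',q[4])
    p=A.apply([a1,o1,h])+(A*R.from_euler('y',q[1])).apply([0,0,L2])+F.apply([a3,0,L3])+W.apply([0,0,d])+(F*R.from_euler('z',q[3])).apply([0,e,0])
    return p, W*R.from_euler('z',q[5]+np.pi/2)
def data():
    D=[json.loads(l) for l in open("log.jsonl")]
    D.append([[-1.41453,.49407,1.34603,0,1.302508,-.0955056],[155.636,-604.979,215.005],[.992086,.1255588,0,-.000508]])
    return D
def fit():
    D=data(); x0=np.array([200,0,0,500,0,450,250,60.])
    f=lambda P:np.r_[np.concatenate([fk(q,P)[0]-p for q,p,_ in D]),(P-x0)*.005]
    s=least_squares(f,x0); return s.x,f(s.x)[:3*len(D)]
E
python3 - <<'E'
from kin import *
np.set_printoptions(precision=1,suppress=True)
P,r=fit(); print("P",P,"res",r)
print("rot err",[(fk(q,P)[1].inv()*R.from_quat(o)).magnitude().round(4) for q,_,o in data()])
W=np.load("w1c.npy",allow_pickle=True).item(); T=vision.get_calibration("top")
t=lambda p:((p[0]+.5)/(780/270)-.5+260,(p[1]+.5)/(404/140)-.5+170)
for n,a,b in[("foot+y",(134,220),(294,269)),("foot-y",(199,236),(353,271)),("sh+y",(158,97),(291,150)),("sh-y",(221,111),(361,150)),("cork",(200,56),(327,108))]:
    p,g=tri(T,t(a),W,b); print(n,p,"gap %.1f"%g,"w@56",plane(W,b,56))
E
```

```text
P [256.5  -0.1  59.6 596.7 117.7 384.5 351.1  -0. ] res [-0.  0.  0.  0. -0. -0. -0. -0.  0.  0. -0. -0.]Traceback (most recent call last):
  File "<stdin>", line 4, in <module>
AttributeError: 'float' object has no attribute 'round'
```

Run:
```python
from kin import *
np.set_printoptions(precision=1,suppress=True)
P,r=fit(); print("max res",abs(r).max(),"rot err",[round(float((fk(q,P)[1].inv()*R.from_quat(o)).magnitude()),4) for q,_,o in data()])
W=np.load("w1c.npy",allow_pickle=True).item(); T=vision.get_calibration("top")
t=lambda p:((p[0]+.5)/(780/270)-.5+260,(p[1]+.5)/(404/140)-.5+170)
for n,a,b in[("foot+y",(134,220),(294,269)),("foot-y",(199,236),(353,271)),("sh+y",(158,97),(291,150)),("sh-y",(221,111),(361,150)),("cork",(200,56),(327,108))]:
    p,g=tri(T,t(a),W,b); print(n,p,"gap %.1f"%g,"w@56",plane(W,b,56))
# final IK: tool outward, tilt from down, yaw free
lo=np.array([-2.91,-.82,.22,-1.22,.12,-3.08]);hi=np.array([2.91,2.16,2.67,4.37,2.79,3.08])
def ik(p,rt,q0):
    f=lambda q:np.r_[(fk(q,P)[0]-p)/100,(fk(q,P)[1].inv()*rt).as_rotvec()]
    s=least_squares(f,np.clip(q0,lo+.01,hi-.01),bounds=(lo,hi)); return s.x,s.cost
for tilt in(65,75):
  for yaw in(-1.0,-.7,-.48,-.2,.2):
    for z in(76,150):
      best=min((ik(np.array([483.5,-254.5,z]),tool(yaw,np.radians(tilt)),np.array([yaw-.1,.3,2.2,j4,.8,1.6-j4])) for j4 in(0,1.6,3.1,3.9)),key=lambda s:s[1])
      np.set_printoptions(precision=2); print(tilt,yaw,z,best[0],"%.4f"%best[1])
```

```text
max res 0.021656438327795513 rot err [0.0, 0.0, 0.0, 0.0]
foot+y [482.4  55.7  52.3] gap 1.0 w@56 [486.3  55.1  56. ]
foot-y [470.9   2.2  52. ] gap 2.1 w@56 [475.1   1.   56. ]
sh+y [586.9  38.9  18.6] gap 1.4 w@56 [604.8  31.2  56. ]
sh-y [577.1 -15.6  17.2] gap 6.0 w@56 [597.2 -17.5  56. ]
cork [620.4   4.6  28.4] gap 2.9 w@56 [630.4   1.6  56. ]
65 -1.0 76 [-0.15  1.01  2.35  3.93  1.29 -1.4 ] 0.0000
65 -1.0 150 [-0.15  0.77  2.35  4.    1.12 -1.59] 0.0000
65 -0.7 76 [-0.45  1.21  2.56  3.37  1.74 -1.42] 0.0000
65 -0.7 150 [-0.45  0.89  2.55  3.37  1.43 -1.5 ] 0.0000
65 -0.48 76 [-0.76  1.31  2.62  2.88  1.9  -1.78] 0.0000
65 -0.48 150 [-0.76  0.97  2.62  2.89  1.56 -1.69] 0.0000
65 -0.2 76 [-1.07  1.16  2.52  2.37  1.5  -1.97] 0.0000
65 -0.2 150 [-1.07  0.86  2.51  2.33  1.29 -1.75] 0.0000
65 0.2 76 [-1.24  0.95  2.22  1.71  1.14 -1.6 ] 0.0000
65 0.2 150 [-1.24  0.74  2.22  1.61  1.12 -1.37] 0.0000
75 -1.0 76 [-0.1   1.2   2.35  4.    1.57 -1.26] 0.0000
75 -1.0 150 [-0.1   0.98  2.38  4.01  1.45 -1.4 ] 0.0000
75 -0.7 76 [-0.43  1.48  2.57  3.47  2.18 -1.31] 0.0000
75 -0.7 150 [-0.43  1.25  2.64  3.44  2.03 -1.36] 0.0000
75 -0.48 76 [-0.78  1.62  2.64  2.71  2.37 -1.97] 0.0000
75 -0.48 150 [-0.77  1.19  2.67  2.84  1.93 -1.78] 0.0042
75 -0.2 76 [-1.14  1.4   2.52  2.21  1.79 -2.2 ] 0.0000
75 -0.2 150 [-1.14  1.17  2.58  2.24  1.68 -2.05] 0.0000
75 0.2 76 [-1.3   1.1   2.21  1.69  1.33 -1.75] 0.0000
75 0.2 150 [-1.3   0.9   2.24  1.64  1.31 -1.57] 0.0000
```

Run:
```python
from h import *
r=tool(BY,TI); z=r.apply([0,0,1]); rel(np.array([537.5,19.3,29])+2*z,r)
```

```text
travel m [ 0.0189 -0.0025  0.1457] dr [-0.0011 -0.0006 -0.0006]
```

>>> {"op": "carry_out", "data": {"travel": [[0.003, 0, 0.02], [0.007, 0, 0.045], [0.011, -0.001, 0.07], [0.014, -0.002, 0.095], [0.017, -0.002, 0.12], [0.018, -0.0025, 0.135], [0.019, -0.0025, 0.1455], [0.019, -0.0025, 0.1455], [0.019, -0.0025, 0.1455]], "dr": [[0, 0, 0], [0, 0, 0], [0, 0, 0], [0, 0, 0], [0, 0, 0], [0, 0, 0], [0, 0, 0], [0, 0, 0], [0, 0, 0]]}}

```text
clock: 2.98
ee_pos: [537.6, 18.8, 28.5]
ee_rot: [0.973, -0.078, -0.215, -0.018]
force: [0.3, 0.2, 0.3]
width: 0.998
finger_force: 0.0
```

>>> {"op": "carry_out", "data": {"travel": [[0, 0, 0], [0, 0, 0], [0, 0, 0], [0, 0, 0], [0, 0, 0], [0, 0, 0], [0, 0, 0], [0, 0, 0], [0, 0, 0], [0, 0, 0]], "dr": [[0, 0, 0], [0, 0, 0], [0, 0, 0], [0, 0, 0], [0, 0, 0], [0, 0, 0], [0, 0, 0], [0, 0, 0], [0, 0, 0], [0, 0, 0]], "jaw": -1, "force": 70}}

```text
clock: 3.82
ee_pos: [538.6, 19.1, 29.3]
ee_rot: [0.974, -0.077, -0.214, -0.018]
force: [1.3, -1.6, 11.3]
width: 0.634
finger_force: 73.7
```

```bash
python3 -c "
from h import *
log()"
```

```text
t 3.82 q [-0.094  0.816  1.368  0.029  1.389  1.624] p [538.6  19.1  29.3] F [ 1.3 -1.6 11.3] w 0.634 ff 73.7
axes x [ 0.897 -0.143 -0.419] y [-0.158 -0.987 -0.001] z [-0.413  0.068 -0.908]
```

>>> {"op": "carry_out", "data": {"travel": [[-0.004, 0, -0.009], [-0.012, 0, -0.025], [-0.02, 0, -0.044], [-0.03, 0, -0.065], [-0.04, 0, -0.087], [-0.05, 0, -0.108], [-0.06, 0, -0.13], [-0.07, 0, -0.151], [-0.077, 0, -0.166], [-0.08, 0, -0.172], [-0.08, 0, -0.172], [-0.08, 0, -0.172]], "dr": [[0, 0, 0], [0, 0, 0], [0, 0, 0], [0, 0, 0], [0, 0, 0], [0, 0, 0], [0, 0, 0], [0, 0, 0], [0, 0, 0], [0, 0, 0], [0, 0, 0], [0, 0, 0]]}}

```text
clock: 4.82
ee_pos: [537.2, 19.2, 217.4]
ee_rot: [0.973, -0.077, -0.215, -0.018]
force: [-0.2, 1.1, -2.6]
width: 0.631
finger_force: 74.8
```

```bash
cat > plan.py <<'E'
from kin import *
np.set_printoptions(precision=2,suppress=True)
lo=np.array([-2.91,-.82,.22,-1.22,.12,-3.08]);hi=np.array([2.91,2.16,2.67,4.37,2.79,3.08])
P,_=fit()
def ik(p,rt,q0):
    f=lambda q:np.r_[(fk(q,P)[0]-p)/100,(fk(q,P)[1].inv()*rt).as_rotvec()]
    s=least_squares(f,np.clip(q0,lo+.01,hi-.01),bounds=(lo,hi)); return s.x,s.cost
E
python3 - <<'E'
from plan import *
s=log(); q0=s['joint_pos']
for yaw in(-.157,0.,.15):
  q1,c=ik(np.array([470,-240,200.]),tool(yaw,np.radians(65)),np.array([-1.07,.86,2.4,2.3,1.3,-1.8]))
  print(yaw,"goal q",q1,c,"dq",q1-q0)
  for w in np.linspace(0,1,9):
    q=q0+w*(q1-q0); p,r=fk(q,P); b=r.apply([np.cos(-TI),0,-np.sin(-TI)*-1*-1]) 
    # bottle axis in tool frame fixed: at grasp it was horizontal along BY
    ax=r.apply(R.from_quat(data()[3][2]).inv().apply([np.cos(BY),np.sin(BY),0])) 
    print("%.2f"%w,"p",p.round(0),"z",r.apply([0,0,1]),"bottle ax",ax)
E
```

```text
t 4.82 q [-0.09  0.6   1.23  0.03  1.75  1.63] p [537.2  19.2 217.4] F [-0.2  1.1 -2.6] w 0.631 ff 74.8
axes x [ 0.9  -0.14 -0.42] y [-0.16 -0.99 -0.  ] z [-0.41  0.07 -0.91]
-0.157 goal q [-1.13  0.65  2.5   2.17  1.14 -1.58] 4.1225958525303063e-22 dq [-1.04  0.05  1.28  2.15 -0.6  -3.22]
0.00 p [537.  19. 217.] z [-0.42  0.07 -0.91] bottle ax [ 0.99 -0.16 -0.  ]
0.12 p [498.  53. 190.] z [-0.41  0.39 -0.83] bottle ax [ 1.   -0.03  0.  ]
0.25 p [486.  85. 191.] z [-0.27  0.67 -0.69] bottle ax [ 0.98 -0.04  0.18]
0.38 p [501.  98. 209.] z [-0.03  0.85 -0.52] bottle ax [ 0.89 -0.2   0.42]
0.50 p [532.  79. 232.] z [ 0.28  0.89 -0.37] bottle ax [ 0.66 -0.42  0.63]
0.62 p [563.  23. 248.] z [ 0.59  0.76 -0.27] bottle ax [ 0.33 -0.53  0.78]
0.75 p [571. -63. 249.] z [ 0.83  0.51 -0.24] bottle ax [ 0.03 -0.46  0.89]
0.88 p [ 542. -158.  232.] z [ 0.94  0.18 -0.29] bottle ax [-0.1  -0.24  0.97]
1.00 p [ 470. -240.  200.] z [ 0.9  -0.14 -0.42] bottle ax [0. 0. 1.]
0.0 goal q [-1.22  0.61  2.39  1.86  1.09 -1.43] 2.2644290188951476e-21 dq [-1.12  0.01  1.17  1.83 -0.65 -3.06]
0.00 p [537.  1
[... 759 characters left out ...]
  1.58 -0.64 -2.91]
0.00 p [537.  19. 217.] z [-0.42  0.07 -0.91] bottle ax [ 0.99 -0.16 -0.  ]
0.12 p [508.  18. 191.] z [-0.39  0.33 -0.86] bottle ax [ 1.   -0.05  0.02]
0.25 p [492.  20. 180.] z [-0.28  0.56 -0.78] bottle ax [ 0.99 -0.03  0.16]
0.38 p [492.  16. 182.] z [-0.09  0.72 -0.68] bottle ax [ 0.92 -0.11  0.38]
0.50 p [503.  -3. 190.] z [ 0.16  0.8  -0.58] bottle ax [ 0.76 -0.23  0.61]
0.62 p [517. -41. 201.] z [ 0.42  0.76 -0.49] bottle ax [ 0.52 -0.33  0.79]
0.75 p [522. -99. 208.] z [ 0.66  0.62 -0.43] bottle ax [ 0.26 -0.32  0.91]
0.88 p [ 508. -169.  209.] z [ 0.82  0.4  -0.4 ] bottle ax [ 0.06 -0.19  0.98]
1.00 p [ 470. -240.  200.] z [ 0.9   0.14 -0.42] bottle ax [0. 0. 1.]
```

Run:
```python
from plan import *
q0=telemetry.read_state()['joint_pos']
q1,c=ik(np.array([470,-240,200.]),tool(0,np.radians(65)),np.array([-1.22,.61,2.39,1.86,1.09,-1.43]))
np.save("plan.npy",[q0,q1])
u=np.arange(0,41)/40; w=u+ -0.8*np.sin(2*np.pi*u)/(2*np.pi)
K=[fk(q0+x*(q1-q0),P) for x in w]
for a in(0,20):
    p0,r0=K[a]
    print([[round(float(v),3) for v in r0.inv().apply(p-p0)/1000] for p,_ in K[a+1:a+21]])
    print([[round(float(v),3) for v in (r0.inv()*r).as_rotvec()] for _,r in K[a+1:a+21]])
print("max step deg",max(np.degrees((K[i].__getitem__(1).inv()*K[i+1][1]).magnitude()) for i in range(40)),"mm",max(np.linalg.norm(K[i+1][0]-K[i][0]) for i in range(40)))
```

```text
[[-0.001, -0.0, 0.002], [-0.002, -0.0, 0.004], [-0.003, -0.0, 0.007], [-0.004, -0.001, 0.01], [-0.006, -0.001, 0.014], [-0.008, -0.002, 0.018], [-0.01, -0.002, 0.023], [-0.013, -0.004, 0.028], [-0.016, -0.005, 0.034], [-0.02, -0.008, 0.039], [-0.023, -0.01, 0.044], [-0.027, -0.013, 0.048], [-0.029, -0.017, 0.051], [-0.031, -0.02, 0.052], [-0.033, -0.023, 0.052], [-0.032, -0.025, 0.049], [-0.03, -0.025, 0.044], [-0.027, -0.023, 0.037], [-0.021, -0.018, 0.029], [-0.015, -0.01, 0.02]]
[[0.011, -0.003, -0.012], [0.024, -0.006, -0.025], [0.039, -0.01, -0.04], [0.057, -0.013, -0.058], [0.08, -0.017, -0.08], [0.109, -0.02, -0.106], [0.143, -0.022, -0.137], [0.185, -0.022, -0.174], [0.234, -0.018, -0.215], [0.29, -0.009, -0.261], [0.354, 0.007, -0.31], [0.424, 0.033, -0.361], [0.499, 0.071, -0.413], [0.577, 0.123, -0.464], [0.654, 0.19, -0.512], [0.727, 0.273, -0.554], [0.792, 0.371, -0.589], [0.846, 0.483, -0.616], [0.884, 0.606, -0.632], [0.904, 0.736, -0.636]]
[[0.009, 0.007, -0.012], [0.017, 0.015, -0.027], [0.024, 0.025, -0.044], [0.028, 0.037, -0.063], [0.029, 0.049, -0.082], [0.028, 0
[... 208 characters left out ...]
], [-0.035, 0.126, -0.218], [-0.04, 0.128, -0.223], [-0.045, 0.13, -0.227], [-0.048, 0.131, -0.231], [-0.052, 0.132, -0.233], [-0.055, 0.133, -0.236]]
[[-0.023, 0.11, -0.056], [-0.064, 0.214, -0.108], [-0.12, 0.309, -0.155], [-0.188, 0.393, -0.196], [-0.265, 0.463, -0.229], [-0.346, 0.521, -0.256], [-0.428, 0.565, -0.277], [-0.508, 0.597, -0.291], [-0.583, 0.619, -0.301], [-0.652, 0.632, -0.306], [-0.714, 0.639, -0.308], [-0.767, 0.641, -0.308], [-0.813, 0.64, -0.307], [-0.851, 0.637, -0.304], [-0.882, 0.633, -0.302], [-0.907, 0.629, -0.299], [-0.928, 0.625, -0.297], [-0.944, 0.622, -0.294], [-0.958, 0.619, -0.292], [-0.971, 0.615, -0.291]]
max step deg 7.244959249689265 mm 23.18712442279212
```

>>> {"op": "carry_out", "data": {"travel": [[-0.001, 0, 0.002], [-0.002, 0, 0.004], [-0.003, 0, 0.007], [-0.004, -0.001, 0.01], [-0.006, -0.001, 0.014], [-0.008, -0.002, 0.018], [-0.01, -0.002, 0.023], [-0.013, -0.004, 0.028], [-0.016, -0.005, 0.034], [-0.02, -0.008, 0.039], [-0.023, -0.01, 0.044], [-0.027, -0.013, 0.048], [-0.029, -0.017, 0.051], [-0.031, -0.02, 0.052], [-0.033, -0.023, 0.052], [-0.032, -0.025, 0.049], [-0.03, -0.025, 0.044], [-0.027, -0.023, 0.037], [-0.021, -0.018, 0.029], [-0.015, -0.01, 0.02]], "dr": [[0.011, -0.003, -0.012], [0.024, -0.006, -0.025], [0.039, -0.01, -0.04], [0.057, -0.013, -0.058], [0.08, -0.017, -0.08], [0.109, -0.02, -0.106], [0.143, -0.022, -0.137], [0.185, -0.022, -0.174], [0.234, -0.018, -0.215], [0.29, -0.009, -0.261], [0.354, 0.007, -0.31], [0.424, 0.033, -0.361], [0.499, 0.071, -0.413], [0.577, 0.123, -0.464], [0.654, 0.19, -0.512], [0.727, 0.273, -0.554], [0.792, 0.371, -0.589], [0.846, 0.483, -0.616], [0.884, 0.606, -0.632], [0.904, 0.736, -0.636]]}}

```text
clock: 6.48
ee_pos: [517.7, 31.4, 205.8]
ee_rot: [0.855, 0.13, 0.203, -0.459]
force: [0.3, -0.1, -3.8]
width: 0.632
finger_force: 74.8
```

Run:
```python
from plan import *
q0,q1=np.load("plan.npy"); s=log(); p,r=fk((q0+q1)/2,P)
print("planned",(q0+q1)/2,p,"err mm",s['ee_pos']-p,"rot",(r.inv()*R.from_quat(s['ee_rot'])).as_rotvec())
```

```text
t 6.48 q [-0.66  0.61  1.81  0.95  1.42  0.1 ] p [517.7  31.4 205.8] F [ 0.3 -0.1 -3.8] w 0.632 ff 74.8
axes x [0.88 0.04 0.47] y [ 0.41 -0.55 -0.73] z [ 0.23  0.84 -0.5 ]
planned [-0.66  0.61  1.81  0.94  1.42  0.1 ] [516.82  32.13 206.  ] err mm [ 0.93 -0.69 -0.25] rot [-0.  0. -0.]
```

Tracking is exact, so I run the second half.

>>> {"op": "carry_out", "data": {"travel": [[0.009, 0.007, -0.012], [0.017, 0.015, -0.027], [0.024, 0.025, -0.044], [0.028, 0.037, -0.063], [0.029, 0.049, -0.082], [0.028, 0.061, -0.102], [0.024, 0.072, -0.121], [0.018, 0.083, -0.139], [0.011, 0.093, -0.156], [0.003, 0.101, -0.171], [-0.005, 0.108, -0.184], [-0.014, 0.114, -0.195], [-0.022, 0.119, -0.205], [-0.029, 0.123, -0.212], [-0.035, 0.126, -0.218], [-0.04, 0.128, -0.223], [-0.045, 0.13, -0.227], [-0.048, 0.131, -0.231], [-0.052, 0.132, -0.233], [-0.055, 0.133, -0.236]], "dr": [[-0.023, 0.11, -0.056], [-0.064, 0.214, -0.108], [-0.12, 0.309, -0.155], [-0.188, 0.393, -0.196], [-0.265, 0.463, -0.229], [-0.346, 0.521, -0.256], [-0.428, 0.565, -0.277], [-0.508, 0.597, -0.291], [-0.583, 0.619, -0.301], [-0.652, 0.632, -0.306], [-0.714, 0.639, -0.308], [-0.767, 0.641, -0.308], [-0.813, 0.64, -0.307], [-0.851, 0.637, -0.304], [-0.882, 0.633, -0.302], [-0.907, 0.629, -0.299], [-0.928, 0.625, -0.297], [-0.944, 0.622, -0.294], [-0.958, 0.619, -0.292], [-0.971, 0.615, -0.291]]}}

```text
clock: 8.15
ee_pos: [469.5, -240.1, 200.1]
ee_rot: [0.844, 0.0, 0.536, 0.001]
force: [0.1, -0.2, -3.1]
width: 0.635
finger_force: 74.9
```

Run:
```python
from plan import *
s=log()
for n,b in(("top",(170,320,340,560)),("scene",(130,310,150,390))):
    im=vision.grab_frame(n); cv2.imwrite(f"pics/{n}1.png",im[:,:,::-1])
t=cv2.imread("pics/top1.png")[150:330,340:580]; c=cv2.imread("pics/scene1.png")[110:290,150:390]
cv2.imwrite("pics/c3.png",cv2.resize(np.hstack([t,c]),(800,300),interpolation=2))
```

```text
t 8.15 q [-1.22  0.61  2.39  1.86  1.09 -1.43] p [ 469.5 -240.1  200.1] F [ 0.1 -0.2 -3.1] w 0.635 ff 74.9
axes x [0.42 0.   0.91] y [-0. -1.  0.] z [ 0.91 -0.   -0.42]
```

View pics/c3.png

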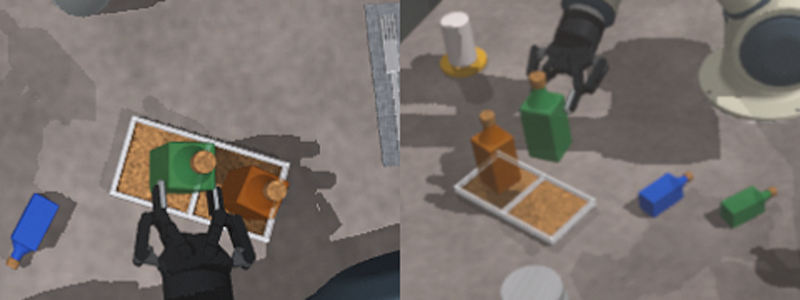

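Run:
```python
from h import *
T,S=[vision.get_calibration(n) for n in("top","scene")]
k=800/480
for n,a,b in(("stopper",(204,161),(537,78)),("sh -x+y?",(155,152),(0,0))):
    if b[0]: print(n,tri(T,(a[0]/k+340,a[1]/k+150),S,((b[0]-400)/k+150,b[1]/k+110)))
for n in("top","scene"):
    im=cv2.imread(f"pics/{n}1.png")[:,:,::-1].copy()
    m=mask(im,(50,80,30),(85,255,255)); bl=blobs(m,200)
    c=bl[0]; print(n,c[:2],cv2.minAreaRect(cv2.findContours(c[2],0,1)[0][0]))
# predicted vertical-line projection in scene for tilt check
def proj(C,X):
    Xc=R.from_quat(C['orientation']).inv().apply(np.array(X)-C['position'])
    K=np.array([[C['fx'],0,C['cx']],[0,C['fy'],C['cy']],[0,0,1]])
    return cv2.projectPoints(Xc[None],np.zeros(3),np.zeros(3),K,np.array([C['k1'],0,0,0.]))[0].ravel()
for z in(139,243,293): print(z,"scene",proj(S,[468,-240,z]),"top",proj(T,[468,-240,z]))
```

```text
stopper (array([ 471.49678768, -241.23933966,  282.4571019 ]), np.float64(0.6528684155606373))
top (np.int32(874), array([447.6, 250.1])) ((449.0, 250.0), (30.0, 38.0), 90.0)
scene (np.int32(549), array([240. , 179.6])) ((241.74855041503906, 181.38438415527344), (41.93305969238281, 24.299671173095703), 53.74616622924805)
139 scene [239.97083656 197.770181  ] top [443.2479651  253.31723676]
243 scene [235.06148013 168.08350878] top [456.00093898 249.97480448]
293 scene [232.5641237  152.78855647] top [463.12115178 248.10734682]
```

The bottle hangs upright: its cork triangulates within 4 mm of the predicted axis, and it is over the empty bay at about (180,165) in the crop. I centre it and lower to about 15 mm above contact.

>>> {"op": "carry_out", "data": {"travel": [[0.003, 0.007, 0.007], [0.006, 0.013, 0.013], [-0.001, 0.0144, 0.017], [-0.013, 0.0144, 0.023], [-0.028, 0.0144, 0.03], [-0.045, 0.0144, 0.038], [-0.062, 0.0144, 0.046], [-0.077, 0.0144, 0.053], [-0.088, 0.0144, 0.058], [-0.0931, 0.0144, 0.0605], [-0.0931, 0.0144, 0.0605], [-0.0931, 0.0144, 0.0605]], "dr": [[0, 0, 0], [0, 0, 0], [0, 0, 0], [0, 0, 0], [0, 0, 0], [0, 0, 0], [0, 0, 0], [0, 0, 0], [0, 0, 0], [0, 0, 0], [0, 0, 0], [0, 0, 0]]}}

```text
clock: 9.25
ee_pos: [485.3, -254.2, 90.5]
ee_rot: [0.844, 0.0, 0.536, -0.0]
force: [-0.1, 0.8, -2.9]
width: 0.632
finger_force: 74.8
```

Run:
```python
from h import *
log()
for n in("top","scene"):
    im=vision.grab_frame(n); cv2.imwrite(f"pics/{n}2.png",im[:,:,::-1])
t=cv2.imread("pics/top2.png")[190:310,390:530]; c=cv2.imread("pics/scene2.png")[150:270,160:300]
cv2.imwrite("pics/c4.png",cv2.resize(np.hstack([t,c]),(798,342),interpolation=2))
```

```text
t 9.25 q [-1.186  0.976  2.376  2.035  1.219 -1.779] p [ 485.3 -254.2   90.5] F [-0.1  0.8 -2.9] w 0.632 ff 74.8
axes x [0.425 0.001 0.905] y [ 0.001 -1.     0.   ] z [ 0.905  0.001 -0.425]
```

View pics/c4.png

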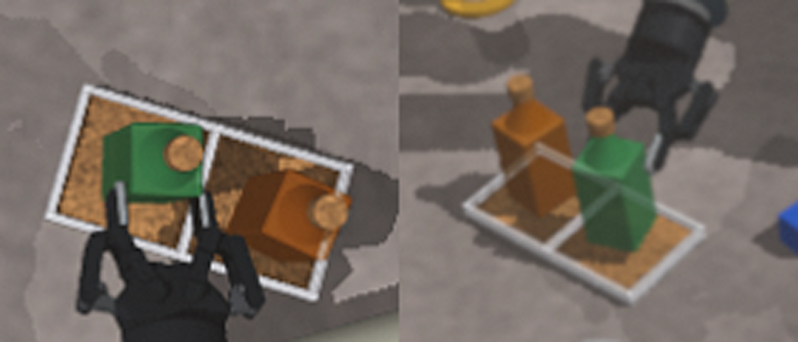

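Both bottles are upright: the green one inside the empty bay at (155,165) in the crop, clear of the rim, and the amber one at (285,220). I shift it 6 mm toward +y for finger room, ease the grip so a hard landing would slip, and lower slowly.

>>> {"op": "carry_out", "data": {"travel": [[-0.001, -0.002, 0.0005], [-0.0025, -0.004, 0.001], [-0.005, -0.006, 0.0023], [-0.007, -0.006, 0.0033], [-0.009, -0.006, 0.0042], [-0.01, -0.006, 0.0047], [-0.0109, -0.006, 0.0051], [-0.0109, -0.006, 0.0051]], "dr": [[0, 0, 0], [0, 0, 0], [0, 0, 0], [0, 0, 0], [0, 0, 0], [0, 0, 0], [0, 0, 0], [0, 0, 0]], "force": 30}}

```text
clock: 10.02
ee_pos: [485.2, -248.4, 78.1]
ee_rot: [0.844, 0.0, 0.536, 0.0]
force: [-1.0, 0.2, -3.3]
width: 0.629
finger_force: 74.9
```

>>> {"op": "carry_out", "data": {"travel": [[-0.0005, 0, 0.0002], [-0.0009, 0, 0.0004], [-0.0014, 0, 0.0006], [-0.0018, 0, 0.0008], [-0.0018, 0, 0.0008]], "dr": [[0, 0, 0], [0, 0, 0], [0, 0, 0], [0, 0, 0], [0, 0, 0]]}}

```text
clock: 10.43
ee_pos: [485.1, -248.3, 76.3]
ee_rot: [0.844, 0.001, 0.536, 0.0]
force: [-0.4, 0.0, -3.3]
width: 0.631
finger_force: 74.9
```

>>> {"op": "carry_out", "data": {"travel": [[-0.0005, 0, 0.0002], [-0.0009, 0, 0.0004], [-0.0014, 0, 0.0006], [-0.0018, 0, 0.0008], [-0.0018, 0, 0.0008]], "dr": [[0, 0, 0], [0, 0, 0], [0, 0, 0], [0, 0, 0], [0, 0, 0]], "jaw": -1, "force": 30}}

```text
clock: 10.85
ee_pos: [485.1, -248.2, 74.9]
ee_rot: [0.844, 0.0, 0.537, 0.0]
force: [-4.7, 0.2, 5.2]
width: 0.63
finger_force: 75.7
```

>>> {"op": "carry_out", "data": {"travel": [[-0.0005, 0, 0.0002], [-0.0009, 0, 0.0004], [-0.0009, 0, 0.0004]], "dr": [[0, 0, 0], [0, 0, 0], [0, 0, 0]]}}

```text
clock: 11.1
ee_pos: [485.2, -248.1, 74.8]
ee_rot: [0.843, 0.0, 0.537, 0.0]
force: [-10.9, -0.5, 16.8]
width: 0.628
finger_force: 76.7
```

>>> {"op": "carry_out", "data": {"travel": [[0.0004, 0, -0.0002], [0.0008, 0, -0.0004], [0.0008, 0, -0.0004], [0.0008, 0, -0.0004], [0.0008, 0, -0.0004], [0.0008, 0, -0.0004], [0.0008, 0, -0.0004], [0.0008, 0, -0.0004]], "dr": [[0, 0, 0], [0, 0, 0], [0, 0, 0], [0, 0, 0], [0, 0, 0], [0, 0, 0], [0, 0, 0], [0, 0, 0]], "jaw": 0.65}}

```text
clock: 11.77
ee_pos: [485.1, -248.3, 74.3]
ee_rot: [0.844, 0.001, 0.536, 0.0]
force: [-0.6, 0.1, -0.4]
width: 0.827
finger_force: 0.0
```

Run:
```python
from h import *
log()
for n in("top","scene"):
    im=vision.grab_frame(n); cv2.imwrite(f"pics/{n}3.png",im[:,:,::-1])
t=cv2.imread("pics/top3.png")[190:310,390:530]; c=cv2.imread("pics/scene3.png")[150:270,160:300]
cv2.imwrite("pics/c5.png",cv2.resize(np.hstack([t,c]),(798,342),interpolation=2))
```

```text
t 11.77 q [-1.179  1.039  2.387  2.065  1.254 -1.847] p [ 485.1 -248.3   74.3] F [-0.6  0.1 -0.4] w 0.827 ff 0.0
axes x [0.425 0.001 0.905] y [ 0.001 -1.     0.001] z [ 0.905  0.    -0.425]
```

View pics/c5.png

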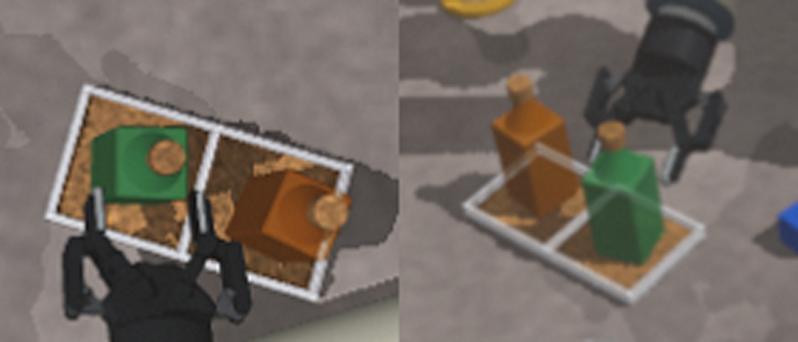

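The bottle stands free in the bay at (140,165) in the crop, the fingers are clear on both sides, and the vinegar bottle hasn't moved. I back off along the tool axis.

>>> {"op": "carry_out", "data": {"travel": [[0, 0, -0.004], [0, 0, -0.012], [0, 0, -0.024], [0, 0, -0.038], [0, 0, -0.053], [0, 0, -0.068], [0, 0, -0.083], [0, 0, -0.096], [0, 0, -0.106], [0, 0, -0.112], [0, 0, -0.112], [0, 0, -0.112]], "dr": [[0, 0, 0], [0, 0, 0], [0, 0, 0], [0, 0, 0], [0, 0, 0], [0, 0, 0], [0, 0, 0], [0, 0, 0], [0, 0, 0], [0, 0, 0], [0, 0, 0], [0, 0, 0]]}}

```text
clock: 12.87
ee_pos: [383.5, -248.8, 122.0]
ee_rot: [0.844, 0.0, 0.536, 0.001]
force: [0.6, -0.2, 0.1]
width: 0.827
finger_force: 0.0
```

Run:
```python
from h import *
log()
I=[]
for n in("top","scene"):
    im=vision.grab_frame(n); cv2.imwrite(f"pics/{n}4.png",im[:,:,::-1]); I.append(im[:,:,::-1])
cv2.imwrite("pics/c6.png",cv2.resize(np.hstack([I[0][60:360],I[1][100:400]]),(800,188),interpolation=3))
for n,lo,hi in(("amber top",(5,150,60),(20,255,255)),):
    for k in("top0","top4"):
        im=cv2.imread(f"pics/{k}.png")[:,:,::-1].copy(); print(k,[(b[0],b[1]) for b in blobs(mask(im,lo,hi),60) if 60<b[1][1]<300][:4])
T,S=[vision.get_calibration(n) for n in("top","scene")]
t,s=[cv2.imread(f"pics/{n}4.png")[:,:,::-1].copy() for n in("top","scene")]
for n,im,C in(("top",t,T),("scene",s,S)):
    b=blobs(mask(im,(50,80,30),(85,255,255)),200)[:2]
    print(n,[(x[0],x[1],cv2.boundingRect(x[2])) for x in b])
cv2.imwrite("pics/c6.png",cv2.resize(np.hstack([t[190:310,390:530],s[150:270,160:300]])[:,:,::-1],(798,342),interpolation=2))
```

```text
t 12.87 q [-1.547  0.978  2.521  1.756  1.17  -1.962] p [ 383.5 -248.8  122. ] F [ 0.6 -0.2  0.1] w 0.827 ff 0.0
axes x [0.425 0.001 0.905] y [-0.    -1.     0.001] z [ 0.905 -0.001 -0.425]
top0 [(np.int32(4754), array([276.4, 122.8])), (np.int32(876), array([487.8, 265.6]))]
top4 [(np.int32(4794), array([275.9, 122.6])), (np.int32(870), array([487.7, 265.6]))]
top [(np.int32(697), array([436.9, 248.2]), (422, 234, 34, 27)), (np.int32(554), array([297.1, 290.2]), (282, 273, 32, 36))]
scene [(np.int32(446), array([241. , 216.6]), (225, 202, 27, 40)), (np.int32(368), array([357. , 232.3]), (343, 222, 29, 23))]
```

View pics/c6.png

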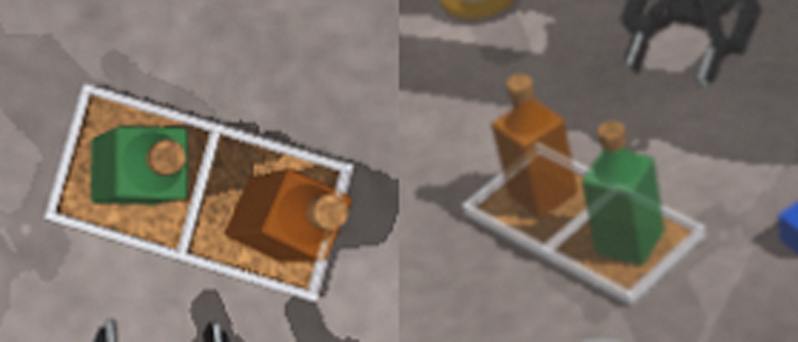

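The green bottle stands upright in the bay, with its cork at (167,156) in the top crop. The gripper is clear, and neither the bowl nor the vinegar bottle has moved. I'm handing the job in.

```bash
python3 -c "
from station import ticket
print(ticket.job_done())"
```

```text
the job is handed in; nothing more can be done
None
```

The green oil bottle stands upright in the empty bay, about 6 mm from its centre by my measurements and with nothing touching it; I handed the job in at about 13 s on the robot's clock, and the hand-in returned no verdict.

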